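# Return four brass weights to their graded stand

## Robot

A 7-joint arm with a two-finger parallel gripper is mounted at the origin on a cart in front of the work surface, level with it; the furniture and walls round the work are solid. World frame = base frame: x ahead of the robot, y to its left, z up, the work surface at z = 0. Lengths are in m, angles in rad, forces in N, time in s.
With the tool pointing down it reaches from about 0.425 to 0.925 m from the base axis. Payload 6.8 kg.
Tool frame: the origin (TCP) lies on the centre line of the jaws, within the pads' length; the fingertips stand 14 mm ahead of it and the grasp point (between the pads) lies 5 mm behind it; z points along the fingers, y is the line along which they close (so a half turn about z gives the same grasp; the last joint's range is limited). The gripper opens to 85 mm and grips with 20 to 120 N. Pads are 22 mm wide; open, the fingers measure 114 mm over their backs; the gripper's body (76 mm by 85 mm) begins 54 mm behind the grasp point. The pads swing forward as they close: fully open they stand 13 mm farther back than shut.
Start: joints at [1.032, 0.477, 0.022, 1.555, -0.011, 1.109, -0.083], TCP at [0.282, -0.613, 0.245] pointing down, gripper open.
Joint ranges: [-2.96, 2.96], [-0.34, 2.1], [-1.41, 1.46], [0.24, 2.44], [-1.37, 4.51], [0.17, 1.92], [-2.96, 2.96]. Speed limits (rad/s): [2.39, 2.39, 3.14, 3.14, 3.14, 3.14, 3.14].

## Interface

Orientations are given as a unit quaternion [w, x, y, z].
In Python, from station import bot gives the robot as it stands. The module is installed in compiled form; this text tells all that it offers.
- The arm moves only by the tool drive_tool, never from a script. Its argument "commands" is a list of rows, each an object with "hand": the opening, from 0 (shut) to 1 (fully open); "translation": the shift along the world's x, y, z in mm, a list of three; "angular": the turn, a rotation vector about the world's x, y, z in rad, a list of three. In form: [{"hand": hand, "translation": [tx, ty, tz], "angular": [ax, ay, az]}, ...]. A call has 1 to 12 rows; each row is the pose to reach, as a shift and turn from the pose commanded when the call began; what a row does not reach only later rows make up. A row lasts 1/8 s, in which the tool goes at most 62.5 mm and 10.7 degrees, less where a joint would pass 70% of its speed; a pose out of reach is approached as far as the arm can. A call with a gripper value outside its range is refused whole. The fingers move at their own pace and stop on an object; "force" is the grip in N (left out, the last holds). Time passes only in rows, so rows that repeat a pose let the fingers close. It gives the time, the measured TCP pose, the force, the opening and the grip force at its end, in the units of the state.
- bot.get_obs(): the state, without advancing time (a new reading comes with each control period).
- bot.read_camera(name): name is "scene" or "top"; returns the picture (384x512x3 uint8, red, green, blue); there is no depth.
- bot.camera_model(name): a dict with "fx", "fy", "cx", "cy" (pixels), "k1" (the pictures are not rectified: a ray, as slopes to the right and down, at radius r is drawn at 1 + k1 r^2 times it, then the intrinsics apply), "view" (4x4, takes a point from world to camera coordinates). Camera axes: x right, y up, looking along -z (the intrinsics and any distortion apply to the point x, -y, -z); pixel columns grow to the right and rows downward; lengths in m; the calibration is good to about 2 mm. A picture is of the moment at which its call begins. camera_model takes no time and is no camera call.
- bot.hand_in(): hands the job in; it is judged then, once.
Trained networks look in the newest picture that a camera, given by its name, has taken for a name from the list of things; names that differ only in an ending like _2 or _b are one class to them, and where a whole thing is asked for, a point or a joint stands for the part that bears it (a point fixed in the world has none). Each returns a list of dicts, best first, with "score" (0 to 1); they miss things now and then, are a little off and sometimes report something else, mostly with a low value. They report only what shows in the picture. A call takes as long as a camera call.
- bot.find_in(camera, query): "position" ([column, row] in pixels, amid what is visible of it).
- bot.outline_of(camera, query): "pixels" (384x512 bool, what is visible of it) and "position" ([column, row] in pixels, amid what is visible of it).
The state is a dict: "t": time; "q": joint angles; "joint_vel": joint speeds; "joint_torque": joint torques, N m; "eef_pos": TCP position; "tool_rot": TCP orientation; "contact_force": force on the tool from outside, world axes, zero at the start; "torque": the same for the moment, N m; "gripper_width": opening from 0.0 (shut) to 1.0 (fully open); "grasp_force": force on a finger pad.
Only numpy, scipy, OpenCV 4.12 (cv2) and the standard library are available. Lean on these libraries where they do the work, as an engineer would, in place of code of your own. Each camera call takes 0.05 s, during which the arm holds its last target. There are 200 camera calls.

## Task

The balance check is finished: put the four loose brass weights back on the wooden weight stand in order of size, each upright and fully down in the cup that was bored for its diameter (widest weight in the widest cup, narrowest in the narrowest), and let go of them. Leave the brown dropper bottle and the glass beaker standing where they are.

Things in the scene. Friction and masses are not known exactly. Their poses are not given: they have to be found in the camera images.
- weight_34mm: loose pale brass weight, squat, the widest of the four: round upright body 34 mm in diameter and 17 mm high, narrowing above to a knob; 33 mm high in all, about 177 g, standing on the bench. Grip it round the body, whose straight side ends 17 mm above the underside. Origin: centre of its underside; z up along its axis.
- weight_29mm: loose pale brass weight, the second widest and the tallest of the four: round upright body 29 mm in diameter and 21 mm high, narrowing above to a knob; 40 mm high in all, about 161 g, standing on the bench. Grip it round the body, whose straight side ends 21 mm above the underside. Origin: centre of its underside; z up along its axis.
- weight_22mm: loose pale brass weight, the third widest of the four: round upright body 22 mm in diameter and 16 mm high, narrowing above to a knob; 30 mm high in all, about 73 g, standing on the bench. Grip it round the body, whose straight side ends 16 mm above the underside. Origin: centre of its underside; z up along its axis.
- weight_18mm: loose pale brass weight, the narrowest and lowest of the four: round upright body 18 mm in diameter and 12.5 mm high, narrowing above to a knob; 25 mm high in all, about 38 g, standing on the bench. Grip it round the body, whose straight side ends 12.5 mm above the underside. Origin: centre of its underside; z up along its axis.
- seat_34mm: light wood cup, 53 mm outside, fixed on the dark stand (199 x 62 x 10 mm): bore 37 mm wide for the 34 mm weight, 45 degree lead-in to 48 mm rim. Origin: on its axis, 10 mm above the bench, 9.5 mm below the grey felt floor, 17 mm below the rim; z up. The four cups stand in a row by size, turned any way; the 29 mm weight's cup is 52.8 mm away towards its own -y.
- seat_29mm: light wood cup, 48.6 mm outside, fixed on the dark stand (199 x 62 x 10 mm): bore 32.6 mm wide for the 29 mm weight, 45 degree lead-in to 43.6 mm rim. Origin: on its axis, 10 mm above the bench, 9.5 mm below the grey felt floor, 17 mm below the rim; z up. The four cups stand in a row by size, turned any way; next wider cup 52.8 mm towards its +y, next narrower 47.2 mm towards -y.
- seat_22mm: light wood cup, 41.8 mm outside, fixed on the dark stand (199 x 62 x 10 mm): bore 25.8 mm wide for the 22 mm weight, 45 degree lead-in to 36.8 mm rim. Origin: on its axis, 10 mm above the bench, 9.5 mm below the grey felt floor, 17 mm below the rim; z up. The four cups stand in a row by size, turned any way; next wider cup 47.2 mm towards its +y, next narrower 41.6 mm towards -y.
- seat_18mm: light wood cup, 37.5 mm outside, fixed on the dark stand (199 x 62 x 10 mm): bore 21.5 mm wide for the 18 mm weight, 45 degree lead-in to 32.5 mm rim. Origin: on its axis, 10 mm above the bench, 9.5 mm below the grey felt floor, 17 mm below the rim; z up. The four cups stand in a row by size, turned any way; the next wider cup is 41.6 mm away towards its +y.
- dropper_bottle: brown glass dropper bottle with a black cap and white label, 38 mm across, 82 mm high, loose, near the weights; it must stay where it stands. Origin: centre of its underside, z up.
- beaker: clear glass beaker, 54 mm across, 70 mm high, loose, empty, behind the stand; it must stay where it stands. Origin: centre of its underside, z up.

How it is judged:
At the end, for the whole second after the job is handed in: Each of the four weights stands upright (within 0.1 rad) on the felt floor of its own cup (underside within 2 mm of the floor, axis within 4 mm of the cup's axis), at rest and released (horizontal distance between weight_34mm and seat_34mm below 0.004 m and z of weight_34mm in the frame of seat_34mm between 0.008 and 0.0115 m and angle between each of weight_34mm, weight_29mm, weight_22mm, weight_18mm's own z axis and vertical below 0.1 rad and linear speed of each of weight_34mm, weight_29mm, weight_22mm, weight_18mm below 0.01 m/s and contact force between each of weight_34mm, weight_29mm, weight_22mm, weight_18mm and the fingers below 0.05 N and horizontal distance between weight_29mm and seat_29mm below 0.004 m and z of weight_29mm in the frame of seat_29mm between 0.008 and 0.0115 m and horizontal distance between weight_22mm and seat_22mm below 0.004 m and z of weight_22mm in the frame of seat_22mm between 0.008 and 0.0115 m and horizontal distance between weight_18mm and seat_18mm below 0.004 m and z of weight_18mm in the frame of seat_18mm between 0.008 and 0.0115 m); the robot touches nothing.
It fails at once if the dropper bottle is pushed from its place (distance of dropper_bottle from where it was at the start of the episode above 0.015 m).
It fails at once if the dropper bottle is tipped (angle between dropper_bottle's own z axis and vertical above 0.35 rad).
It fails at once if the beaker is pushed from its place (distance of beaker from where it was at the start of the episode above 0.015 m).
It fails at once if the beaker is tipped (angle between beaker's own z axis and vertical above 0.35 rad).
It also fails if it takes over 112 s, if anything falls off the work surface, if the arm or the gripper's body presses on something with over 40 N, if the wrist force passes 120 N, or if a joint passes its speed limit or range.

## Working session

There is one attempt and no reset: what is moved stays moved. The work goes in short steps, Python scripts to look and compute and a tool call to move; the robot and the scene stay as the last step left them, time stands still between calls to the robot, and variables do not carry over. Pictures are saved under pics/ and viewed, at most 14 in all, crops included, and the job is handed in when it is done.

Besides the shell and the picture viewer there is one more tool, called as name(argument=value, ...), one argument or row to a line, values as JSON. drive_tool: Moves the arm, as the interface text tells. Its arguments: {"type":"object","properties":{"commands":{"type":"array","items":{"type":"object","properties":{"hand":{"type":"number"},"translation":{"type":"array","items":{"type":"number"}},"angular":{"type":"array","items":{"type":"number"}}}}},"force":{"type":"number"}},"required":["commands"]}

```bash
mkdir -p pics; cat > h.py <<'E'
import numpy as np, cv2
from station import bot
def ray(cam,px):
    m=bot.camera_model(cam); K=np.array([[m['fx'],0,m['cx']],[0,m['fy'],m['cy']],[0,0,1.]])
    d=np.array([(px[0]-m['cx'])/m['fx'],(px[1]-m['cy'])/m['fy']]); u=d.copy()
    for _ in range(20): u=d/(1+m['k1']*(u@u))
    V=np.array(m['view']); R=V[:3,:3]; o=-R.T@V[:3,3]
    return o,R.T@np.array([u[0],-u[1],-1.])
def at_z(cam,px,z):
    o,d=ray(cam,px); return o+d*(z-o[2])/d[2]
def proj(cam,p):
    m=bot.camera_model(cam); V=np.array(m['view']); c=V[:3,:3]@np.asarray(p)+V[:3,3]
    s=np.array([c[0],-c[1]])/-c[2]; s=s*(1+m['k1']*(s@s))
    return np.array([m['fx']*s[0]+m['cx'],m['fy']*s[1]+m['cy']])
def save(cam,name):
    im=bot.read_camera(cam); cv2.imwrite('pics/'+name,im[:,:,::-1]); return im
E
python3 - <<'E'
from h import *
a=save('top','t0.png'); b=save('scene','s0.png')
for cam in('top','scene'):
    print(cam,ray(cam,(256,192)))
    for n in ['weight_34mm','weight_29mm','weight_22mm','weight_18mm','seat_34mm','seat_29mm','seat_22mm','seat_18mm','dropper_bottle','beaker']:
        for r in bot.find_in(cam,n)[:3]: print(n,np.round(r['score'],2),np.round(r['position'],1),np.round(at_z(cam,r['position'],0.027 if 'seat' in n else 0.02),4))
print(bot.get_obs())
cv2.imwrite('pics/t0b.png',cv2.resize(a[:,:,::-1],(800,600),interpolation=cv2.INTER_CUBIC))
E
```

```text
top (array([0.38092909, 0.09611383, 1.07912735]), array([ 0.17818378, -0.00369151, -0.98415558]))
weight_34mm 0.69 [223.8 241.7] [0.4473 0.17   0.02  ]
weight_29mm 0.52 [261.6 233.5] [0.4688 0.0771 0.02  ]
weight_18mm 0.49 [282.1 235.8] [0.4638 0.0265 0.02  ]
seat_34mm 0.65 [179.5 239.3] [0.4512 0.2784 0.027 ]
seat_29mm 0.89 [167.7 220.8] [0.4963 0.3097 0.027 ]
seat_22mm 0.75 [154.8 207.9] [0.528  0.3435 0.027 ]
seat_18mm 0.57 [146.7 195.1] [0.5601 0.3656 0.027 ]
dropper_bottle 0.86 [375.1 249.3] [ 0.4337 -0.2013  0.02  ]
beaker 0.73 [192.8 138.6] [0.7106 0.2567 0.02  ]
scene (array([0.03443382, 0.51159057, 0.6615889 ]), array([ 0.58065087, -0.43422735, -0.68869406]))
weight_34mm 0.78 [271.7 238. ] [0.4344 0.1712 0.02  ]
weight_34mm 0.59 [291.2 213.4] [0.4638 0.0866 0.02  ]
weight_29mm 0.5 [200.2 254.4] [0.4954 0.3216 0.02  ]
weight_29mm 0.45 [291.9 213.3] [0.463  0.0851 0.02  ]
weight_18mm 0.65 [181.4 248.8] [0.5342 0.3462 0.02  ]
weight_18mm 0.2 [293.2 212.8] [0.4623 0.0815 0.02  ]
seat_34mm 0.65 [226.7 256.8] [0.4498 0.2826 0.027 ]
seat_29mm 0.87 [202.3 255.4] [0.4853 0.3215 0.027
[... 254 characters left out ...]
47697431,  0.02240435,  1.55534793, -0.01151097,
        1.10929278, -0.08310546]), 'joint_vel': array([-1.54005307e-04,  5.49747472e-04,  2.25386452e-04,  5.50677790e-04,
       -9.51943740e-05, -4.82932590e-04, -1.88252808e-04]), 'joint_torque': array([-6.97251780e-04, -5.96337318e+01,  1.60593286e+00, -2.81544632e+01,
        1.24688720e-02,  1.54667592e-03,  1.25074973e-05]), 'eef_pos': array([ 0.28188245, -0.61337596,  0.24534726]), 'tool_rot': array([4.75295077e-05, 9.76898951e-01, 2.13701745e-01, 2.62520723e-05]), 'contact_force': array([0.68736491, 0.04368173, 0.35275201]), 'torque': array([0.0160719 , 0.01552746, 0.02862498]), 'grasp_force': 0.0, 'gripper_width': 1.0012951479232293}
```

View pics/t0b.png

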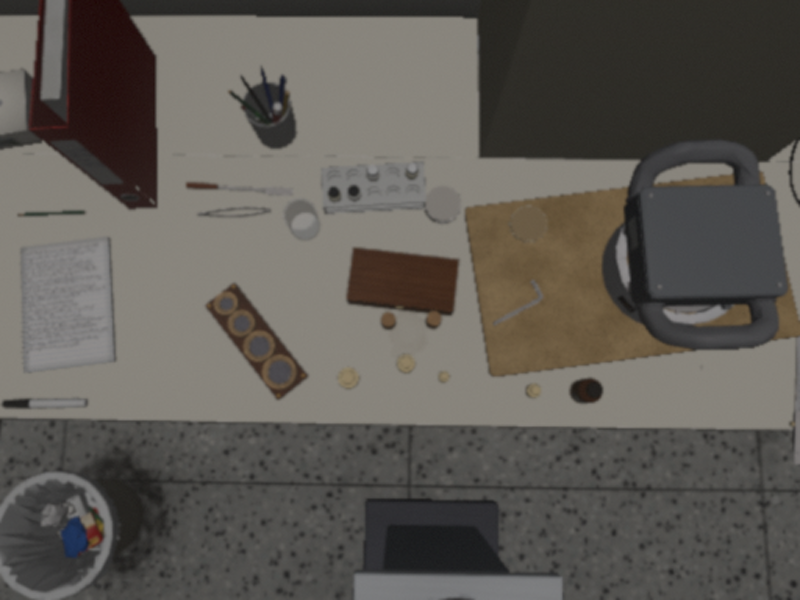

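View pics/s0.png

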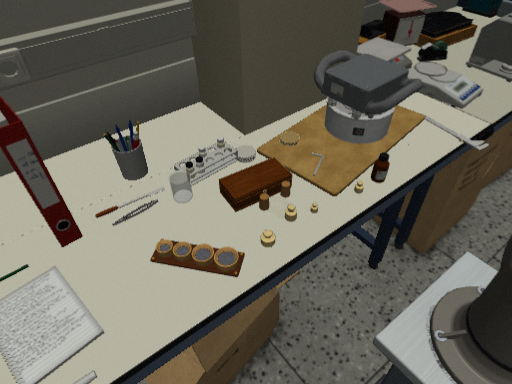

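```bash
python3 - <<'E'
from h import *
a=cv2.imread('pics/t0.png'); b=cv2.imread('pics/s0.png')
f=lambda im,x0,y0,w,h,s:cv2.resize(im[y0:y0+h,x0:x0+w],None,fx=s,fy=s,interpolation=cv2.INTER_NEAREST)
A=np.clip(f(a,130,175,260,95,3).astype(float)*1.3,0,255).astype(np.uint8)
B=f(b,145,145,260,135,3)[:, :780]
B=B[:, :]
cv2.imwrite('pics/c0.png',np.vstack([A,B[:600-A.shape[0]]]) )
E
```

```text
(no output)
```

View pics/c0.png

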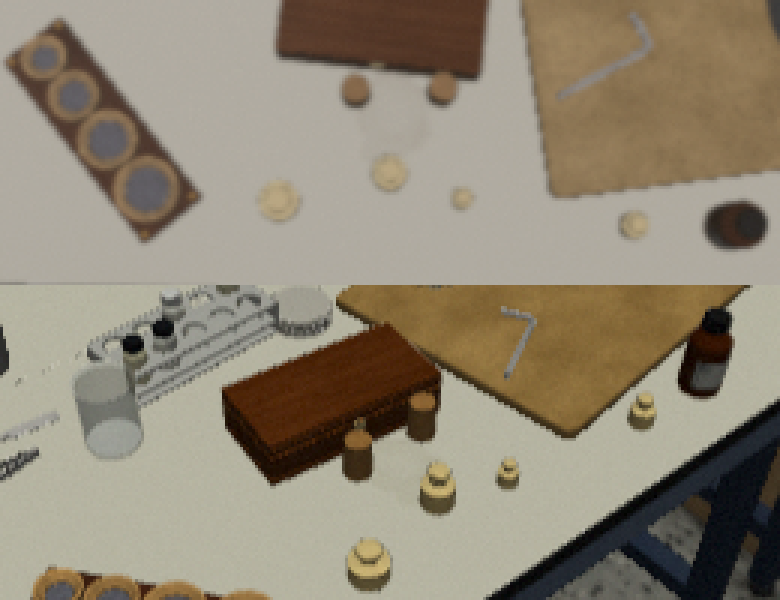

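```bash
cat > fit.py <<'E'
from h import *
from scipy.optimize import minimize
S=6; T=np.linspace(0,2*np.pi,48,endpoint=False)
def circ(x,y,r,z): return np.c_[x+r*np.cos(T),y+r*np.sin(T),0*T+z]
def fill(m,cam,P,org,hull=True):
    q=np.array([proj(cam,p) for p in P],np.float32)
    if hull: q=cv2.convexHull(q)[:,0]
    q=((q-org+0.5)*S-0.5)*16
    cv2.fillPoly(m,[np.round(q).astype(np.int32)],1,shift=4)
def mk(shape,cam,P,org):
    m=np.zeros(shape,np.uint8); fill(m,cam,P,org); return m>0
W={34:(17,33),29:(21,40),22:(16,30),18:(12.5,25)}
def r_weight(p,cam,shape,org,d):
    h,H=np.array(W[d])/1e3; R=d/2e3
    L=np.zeros(shape,int)
    L[mk(shape,cam,np.r_[circ(*p,R,0),circ(*p,R,h)],org)]=1
    L[mk(shape,cam,np.r_[circ(*p,R*.5,h),circ(*p,R*.5,H)],org)]=1
    return L
CUP=[(0,53,37),(-52.8,48.6,32.6),(-100,41.8,25.8),(-141.6,37.5,21.5)]
def cups(p):
    x,y,a=p; ax=np.array([-np.sin(a),np.cos(a)])  # +y of seat frame
    return [np.array([x,y])+ax*o/1e3 for o,_,_ in CUP]
def r_stand(p,cam,shape,org,_):
    L=np.zeros(shape,int); a=p[2]; ay=np.array([-np.sin(a),np.cos(a)]); axx=np.array([ay[1],-ay[0]])
    c=np.array(p[:2])+ay*(26.5-186.85/2)/1e3
    B=[np.r_[c+i*.0995*ay+j*.031*axx,z] for i in(-1,1) for j in(-1,1) for z in(0,.01)]
    L[mk(shape,cam,B,org)]=1
    for (o,do,b),q in zip(CUP,cups(p)):
        L[mk(shape,cam,np.r_[circ(*q,do/2e3,.01),circ(*q,do/2e3,.027)],org)]=2
        L[mk(shape,cam,circ(*q,b/2e3,.0195),org)&mk(shape,cam,circ(*q,b/2e3,.0215),org)]=3
    return L
def fit(render,p0,ims,pad,arg=None,scale=(.006,.006,.05)):
    D={}
    for cam,im in ims.items():
        L=render(p0,cam,(384*S,512*S),np.zeros(2),arg); ys,xs=np.nonzero(L)
        x0,x1=xs.min()//S-pad,xs.max()//S+pad; y0,y1=ys.min()//S-pad,ys.max()//S+pad
        c=im[y0:y1,x0:x1].astype(np.float32)
        D[cam]=(cv2.resize(c,None,fx=S,fy=S,interpolation=cv2.INTER_CUBIC),np.array([x0,y0]))
    def cost(p):
        t=0
        for cam,(c,org) in D.items():
            L=render(p,cam,c.shape[:2],org,arg); tot=c.reshape(-1,3).var(0).sum()*L.size
            t+=sum(c[L==k].var(0).sum()*(L==k).sum() for k in range(4) if (L==k).any())/tot
        return t
    n=len(p0); sim=np.array([p0]+[np.array(p0)+np.eye(n)[i]*scale[i] for i in range(n)])
    r=minimize(cost,p0,method='Nelder-Mead',options=dict(initial_simplex=sim,xatol=1e-4,fatol=1e-5))
    return r.x,r.fun/len(D)
E
cat > m.py <<'E'
from fit import *
ims={c:cv2.imread(f'pics/{c[0]}0.png') for c in('top','scene')}
for d,px in {34:(223,241.3),29:(260,232.5),18:(284,240.8),22:(341,250)}.items():
    p0=at_z('top',px,.015)[:2]
    for k in (['top'],['scene'],['top','scene']):
        print(d,k,*[np.round(v,4) for v in fit(r_weight,p0,{c:ims[c] for c in k},5,d)])
a=np.arctan2(.4512-.5601,-(.3656-.2784))
ay=np.array([.4512-.5601,.2784-.3656]); a=np.arctan2(-ay[0],ay[1])
for k in (['top'],['scene'],['top','scene']):
    p,f=fit(r_stand,[.4512,.2784,a],{c:ims[c] for c in k},6); print(k,np.round(p,4),f,np.round(cups(p),4).tolist())
E
time python3 m.py; python3 -c "
from h import *
print(at_z('top',(375,249),.041), at_z('scene',(192.8-9,184),.035))"
```

```text
[ 0.43334168 -0.19517934  0.041     ] [0.70158617 0.24279695 0.035     ]Traceback (most recent call last):
  File "m.py", line 6, in <module>
    print(d,k,*[np.round(v,4) for v in fit(r_weight,p0,{c:ims[c] for c in k},5,d)])
                                       ~~~^^^^^^^^^^^^^^^^^^^^^^^^^^^^^^^^^^^^^^^
  File "fit.py", line 46, in fit
    r=minimize(cost,p0,method='Nelder-Mead',options=dict(initial_simplex=sim,xatol=1e-4,fatol=1e-5))
    res = _minimize_neldermead(fun, x0, args, callback, bounds=bounds,
                               **options)
    fxr = func(xr)
    fx = function(np.copy(x), *(wrapper_args + args))
  File "fit.py", line 42, in cost
    L=render(p,cam,c.shape[:2],org,arg); tot=c.reshape(-1,3).var(0).sum()*L.size
  File "fit.py", line 17, in r_weight
    L[mk(shape,cam,np.r_[circ(*p,R*.5,h),circ(*p,R*.5,H)],org)]=1
      ~~^^^^^^^^^^^^^^^^^^^^^^^^^^^^^^^^^^^^^^^^^^^^^^^^^^^^^^
  File "fit.py", line 11, in mk
    m=np.zeros(shape,np.uint8); fill(m,cam,P,org); return m>0
                                ~~~~^^^^^^^^^^^^^
  File "fit.py", line 6, in fill
    q=np.array([proj(cam,p) for p in P],np.float32)
                ~~~~^^^^^^^
  File "h.py", line 12, in proj
    m=bot.camera_model(cam); V=np.array(m['view']); c=V[:3,:3]@np.asarray(p)+V[:3,3]
ValueError: time passes only in moves, steps and waits

real	0m11.267s
user	0m5.042s
sys	0m1.642s
```

```bash
python3 - <<'E'
s=open('h.py').read()
s=s.replace("bot.camera_model(cam)","cm(cam)").replace("def ray","import functools\n@functools.cache\ndef cm(c): return bot.camera_model(c)\ndef ray",1)
open('h.py','w').write(s)
E
time python3 m.py
```

```text
34 ['top'] [0.4474 0.1732] 0.1955
34 ['scene'] [0.4455 0.1742] 0.4788
34 ['top', 'scene'] [0.4466 0.1739] 0.348
29 ['top'] [0.4721 0.0831] 0.2849
29 ['scene'] [0.4694 0.084 ] 0.4041
29 ['top', 'scene'] [0.4708 0.0831] 0.3587
18 ['top'] [0.452  0.0226] 0.2123
18 ['scene'] [0.4499 0.0234] 0.309
18 ['top', 'scene'] [0.4514 0.0225] 0.2809
22 ['top'] [ 0.432  -0.1182] 0.2655
22 ['scene'] [ 0.4302 -0.1181] 0.797
22 ['top', 'scene'] [ 0.4318 -0.1182] 0.542
['top'] [0.4556 0.2823 2.2658] 0.06115653000853844 [[0.4556, 0.2823], [0.4961, 0.3161], [0.5324, 0.3464], [0.5643, 0.373]]
['scene'] [0.4538 0.282  2.2673] 0.13093808708971125 [[0.4538, 0.282], [0.4943, 0.3159], [0.5305, 0.3462], [0.5624, 0.3729]]
['top', 'scene'] [0.4546 0.282  2.2678] 0.1014221512476898 [[0.4546, 0.282], [0.4951, 0.3159], [0.5313, 0.3462], [0.5632, 0.3729]]
real	0m43.702s
user	0m43.197s
sys	0m0.849s
```

drive_tool(
  commands=[
    {"hand": 0.5,"translation": [149,495,-60],"angular": [0,0,1.14]},
    {"hand": 0.5,"translation": [149,495,-60],"angular": [0,0,1.14]},
    {"hand": 0.5,"translation": [149,495,-60],"angular": [0,0,1.14]},
    {"hand": 0.5,"translation": [149,495,-60],"angular": [0,0,1.14]},
    {"hand": 0.5,"translation": [149,495,-60],"angular": [0,0,1.14]},
    {"hand": 0.5,"translation": [149,495,-60],"angular": [0,0,1.14]},
    {"hand": 0.5,"translation": [149,495,-60],"angular": [0,0,1.14]},
    {"hand": 0.5,"translation": [149,495,-60],"angular": [0,0,1.14]},
    {"hand": 0.5,"translation": [149,495,-60],"angular": [0,0,1.14]},
    {"hand": 0.5,"translation": [149,495,-60],"angular": [0,0,1.14]},
    {"hand": 0.5,"translation": [149,495,-60],"angular": [0,0,1.14]},
    {"hand": 0.5,"translation": [149,495,-60],"angular": [0,0,1.14]},
  ],
  force=30,
)

```text
t: 2.6
eef_pos: [0.4306, -0.1198, 0.1854]
tool_rot: [0.0, 0.708, 0.706, -0.0]
contact_force: [0.6, -1.0, 0.3]
gripper_width: 0.5
grasp_force: 0.0
```

drive_tool(
  commands=[
    {"hand": 0.5,"translation": [0,0,-50],"angular": [0,0,0]},
    {"hand": 0.5,"translation": [0,0,-100],"angular": [0,0,0]},
    {"hand": 0.5,"translation": [0,0,-140],"angular": [0,0,0]},
    {"hand": 0.5,"translation": [0,0,-155],"angular": [0,0,0]},
    {"hand": 0.5,"translation": [0,0,-163],"angular": [0,0,0]},
    {"hand": 0.5,"translation": [0,0,-163],"angular": [0,0,0]},
    {"hand": 0.5,"translation": [0,0,-163],"angular": [0,0,0]},
  ],
)

```text
t: 3.48
eef_pos: [0.4307, -0.1187, 0.023]
tool_rot: [0.0, 0.707, 0.707, -0.0]
contact_force: [-2.1, -0.2, -1.5]
gripper_width: 0.502
grasp_force: 1.2
```

```bash
python3 - <<'E'
from h import *
b=save('scene','s1.png'); a=save('top','t1.png')
f=lambda im,x0,y0,w,h,s:cv2.resize(im[y0:y0+h,x0:x0+w,::-1],None,fx=s,fy=s,interpolation=cv2.INTER_CUBIC)
cv2.imwrite('pics/c1.png',np.hstack([f(b,310,130,95,95,4),f(a,295,200,100,95,4)]))
print(bot.get_obs()['eef_pos'],bot.get_obs()['contact_force'])
E
```

```text
[ 0.43069114 -0.1186871   0.02295115] [-3.24891383 -0.32442159 -1.4699873 ]
```

View pics/c1.png

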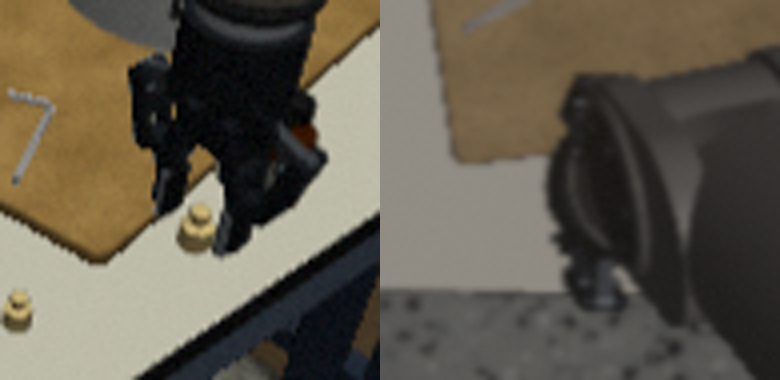

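```bash
python3 - <<'E'
from h import *
for s in(1,-1):
  for z in(0,.005,.01,.015): print(s,z,(proj('scene',(.4307+s*.0285,-.1187,z))-[310,130])*4)
print(proj('scene',(.4312,-.1182,.0))*4-[1240,520])
E
```

```text
1 0 [158.31765308 218.04328125]
1 0.005 [159.52637899 212.49092352]
1 0.01 [160.74366151 206.89904329]
1 0.015 [161.96959133 201.26721926]
-1 0 [225.30674014 264.54434367]
-1 0.005 [226.80395871 258.96850538]
-1 0.01 [228.31215331 253.3515703 ]
-1 0.015 [229.83144446 247.69308467]
[190.14219997 240.81352626]
```

drive_tool(
  commands=[
    {"hand": 0.27,"translation": [0,0,0],"angular": [0,0,0]},
    {"hand": 0.1,"translation": [0,0,0],"angular": [0,0,0]},
    {"hand": 0.1,"translation": [0,0,0],"angular": [0,0,0]},
    {"hand": 0.1,"translation": [0,0,0],"angular": [0,0,0]},
    {"hand": 0.1,"translation": [0,0,0],"angular": [0,0,0]},
  ],
  force=30,
)

```text
t: 4.2
eef_pos: [0.4321, -0.1184, 0.0232]
tool_rot: [0.001, 0.707, 0.707, 0.001]
contact_force: [-0.0, 0.4, 6.4]
gripper_width: 0.235
grasp_force: 29.1
```

drive_tool(
  commands=[
    {"hand": 0.4,"translation": [0,0,0],"angular": [0,0,0]},
    {"hand": 0.4,"translation": [0,0,0],"angular": [0,0,0]},
    {"hand": 0.4,"translation": [0,0,-3],"angular": [0,0,0]},
    {"hand": 0.2,"translation": [0,0,-3],"angular": [0,0,0]},
    {"hand": 0.1,"translation": [0,0,-3],"angular": [0,0,0]},
    {"hand": 0.1,"translation": [0,0,-3],"angular": [0,0,0]},
    {"hand": 0.1,"translation": [0,0,-3],"angular": [0,0,0]},
    {"hand": 0.1,"translation": [0,0,-3],"angular": [0,0,0]},
  ],
  force=40,
)

```text
t: 5.2
eef_pos: [0.4317, -0.1183, 0.0196]
tool_rot: [0.001, 0.707, 0.707, 0.001]
contact_force: [3.4, -0.4, 4.0]
gripper_width: 0.229
grasp_force: 39.1
```

drive_tool(
  commands=[
    {"hand": 0.1,"translation": [0,0,40],"angular": [0,0,0]},
    {"hand": 0.1,"translation": [0,0,90],"angular": [0,0,0]},
    {"hand": 0.1,"translation": [11,51,100],"angular": [0,0,-0.09]},
    {"hand": 0.1,"translation": [23,107,100],"angular": [0,0,-0.2]},
    {"hand": 0.1,"translation": [34,157,100],"angular": [0,0,-0.3]},
    {"hand": 0.1,"translation": [46,213,100],"angular": [0,0,-0.4]},
    {"hand": 0.1,"translation": [57,263,100],"angular": [0,0,-0.5]},
    {"hand": 0.1,"translation": [69,319,100],"angular": [0,0,-0.6]},
    {"hand": 0.1,"translation": [80,370,100],"angular": [0,0,-0.7]},
    {"hand": 0.1,"translation": [91,420,100],"angular": [0,0,-0.8]},
    {"hand": 0.1,"translation": [100.5,464.5,100],"angular": [0,0,-0.873]},
    {"hand": 0.1,"translation": [100.5,464.5,100],"angular": [0,0,-0.873]},
  ],
)

```text
t: 6.7
eef_pos: [0.529, 0.3499, 0.118]
tool_rot: [-0.001, 0.939, 0.344, -0.001]
contact_force: [-0.4, -0.9, -0.6]
gripper_width: 0.231
grasp_force: 39.6
```

drive_tool(
  commands=[
    {"hand": 0.1,"translation": [0,0,0],"angular": [0,0,0]},
    {"hand": 0.1,"translation": [0,0,-30],"angular": [0,0,0]},
    {"hand": 0.1,"translation": [0,0,-50],"angular": [0,0,0]},
    {"hand": 0.1,"translation": [0,0,-50],"angular": [0,0,0]},
  ],
)

```text
t: 7.2
eef_pos: [0.5302, 0.3438, 0.0673]
tool_rot: [0.001, 0.94, 0.341, -0.002]
contact_force: [0.5, 0.9, -0.9]
gripper_width: 0.236
grasp_force: 39.6
```

```bash
python3 - <<'E'
from h import *
b=save('scene','s2.png'); a=save('top','t2.png')
f=lambda im,x0,y0,w,h,s:cv2.resize(im[y0:y0+h,x0:x0+w,::-1],None,fx=s,fy=s,interpolation=cv2.INTER_CUBIC)
cv2.imwrite('pics/c2.png',np.hstack([f(b,130,180,130,110,3),f(a,130,160,130,110,3)]))
print(bot.get_obs()['eef_pos'],bot.get_obs()['contact_force'])
E
```

```text
[0.5315558  0.34567079 0.06952198] [ 0.47676608  0.14031601 -0.70750929]
```

View pics/c2.png

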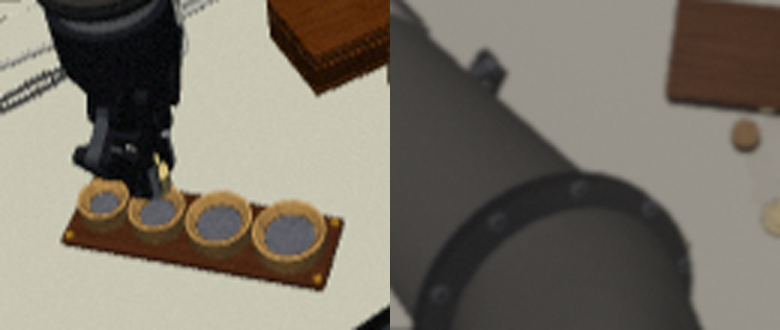

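drive_tool(
  commands=[
    {"hand": 0.1,"translation": [0,0,-10],"angular": [0,0,0]},
    {"hand": 0.1,"translation": [0,0,-18],"angular": [0,0,0]},
    {"hand": 0.1,"translation": [0,0,-22],"angular": [0,0,0]},
    {"hand": 0.1,"translation": [0,0,-25],"angular": [0,0,0]},
    {"hand": 0.1,"translation": [0,0,-27],"angular": [0,0,0]},
    {"hand": 0.1,"translation": [0,0,-27],"angular": [0,0,0]},
    {"hand": 0.1,"translation": [0,0,-27],"angular": [0,0,0]},
  ],
)

```text
t: 8.18
eef_pos: [0.5315, 0.3463, 0.0425]
tool_rot: [-0.0, 0.94, 0.342, 0.0]
contact_force: [0.8, -0.3, -0.9]
gripper_width: 0.233
grasp_force: 39.6
```

drive_tool(
  commands=[
    {"hand": 0.1,"translation": [0,0,-1.5],"angular": [0,0,0]},
    {"hand": 0.1,"translation": [0,0,-1.5],"angular": [0,0,0]},
    {"hand": 0.1,"translation": [0,0,-1.5],"angular": [0,0,0]},
  ],
)

```text
t: 8.55
eef_pos: [0.5316, 0.3463, 0.0412]
tool_rot: [-0.0, 0.94, 0.342, 0.0]
contact_force: [-0.2, -0.1, 3.6]
gripper_width: 0.23
grasp_force: 42.3
```

drive_tool(
  commands=[
    {"hand": 0.2,"translation": [0,0,0],"angular": [0,0,0]},
    {"hand": 0.3,"translation": [0,0,0],"angular": [0,0,0]},
    {"hand": 0.4,"translation": [0,0,0],"angular": [0,0,0]},
    {"hand": 0.45,"translation": [0,0,0],"angular": [0,0,0]},
    {"hand": 0.5,"translation": [0,0,0],"angular": [0,0,0]},
    {"hand": 0.5,"translation": [0,0,20],"angular": [0,0,0]},
    {"hand": 0.5,"translation": [0,0,60],"angular": [0,0,0]},
    {"hand": 0.5,"translation": [0,0,80],"angular": [0,0,0]},
    {"hand": 0.5,"translation": [0,0,80],"angular": [0,0,0]},
  ],
)

```text
t: 9.68
eef_pos: [0.5325, 0.3469, 0.1231]
tool_rot: [-0.001, 0.94, 0.342, 0.002]
contact_force: [-0.5, -0.2, -0.1]
gripper_width: 0.5
grasp_force: 0.0
```

drive_tool(
  commands=[
    {"hand": 0.5,"translation": [-14,-55,0],"angular": [0,0,0]},
    {"hand": 0.5,"translation": [-28,-112,0],"angular": [0,0,0]},
    {"hand": 0.5,"translation": [-42,-168,0],"angular": [0,0,0]},
    {"hand": 0.5,"translation": [-56,-224,0],"angular": [0,0,0]},
    {"hand": 0.5,"translation": [-70,-280,0],"angular": [0,0,0]},
    {"hand": 0.5,"translation": [-80,-323,0],"angular": [0,0,0]},
    {"hand": 0.5,"translation": [-80,-323,0],"angular": [0,0,0]},
    {"hand": 0.5,"translation": [-80,-323,-50],"angular": [0,0,0]},
    {"hand": 0.5,"translation": [-80,-323,-85],"angular": [0,0,0]},
    {"hand": 0.5,"translation": [-80,-323,-100],"angular": [0,0,0]},
    {"hand": 0.5,"translation": [-80,-323,-100],"angular": [0,0,0]},
    {"hand": 0.5,"translation": [-80,-323,-100],"angular": [0,0,0]},
  ],
)

```text
t: 11.18
eef_pos: [0.4522, 0.0236, 0.0217]
tool_rot: [0.0, 0.94, 0.342, 0.001]
contact_force: [-0.5, -0.3, 1.1]
gripper_width: 0.496
grasp_force: 0.0
```

drive_tool(
  commands=[
    {"hand": 0.25,"translation": [0,0,0],"angular": [0,0,0]},
    {"hand": 0.1,"translation": [0,0,0],"angular": [0,0,0]},
    {"hand": 0.1,"translation": [0,0,0],"angular": [0,0,0]},
    {"hand": 0.1,"translation": [0,0,0],"angular": [0,0,0]},
    {"hand": 0.1,"translation": [0,0,0],"angular": [0,0,0]},
  ],
  force=40,
)

```text
t: 11.8
eef_pos: [0.4522, 0.0232, 0.0219]
tool_rot: [0.0, 0.94, 0.342, 0.001]
contact_force: [-0.5, -0.4, 7.1]
gripper_width: 0.167
grasp_force: 39.0
```

drive_tool(
  commands=[
    {"hand": 0.35,"translation": [0,0,0],"angular": [0,0,0]},
    {"hand": 0.35,"translation": [0,0,0],"angular": [0,0,0]},
    {"hand": 0.35,"translation": [0,0,-2],"angular": [0,0,0]},
    {"hand": 0.2,"translation": [0,0,-2],"angular": [0,0,0]},
    {"hand": 0.1,"translation": [0,0,-2],"angular": [0,0,0]},
    {"hand": 0.1,"translation": [0,0,-2],"angular": [0,0,0]},
    {"hand": 0.1,"translation": [0,0,-2],"angular": [0,0,0]},
    {"hand": 0.1,"translation": [0,0,-2],"angular": [0,0,0]},
  ],
  force=40,
)

```text
t: 12.8
eef_pos: [0.4512, 0.0231, 0.0188]
tool_rot: [-0.0, 0.94, 0.342, -0.0]
contact_force: [-0.5, 0.1, 0.7]
gripper_width: 0.176
grasp_force: 38.9
```

drive_tool(
  commands=[
    {"hand": 0.1,"translation": [0,0,40],"angular": [0,0,0]},
    {"hand": 0.1,"translation": [0,0,90],"angular": [0,0,0]},
    {"hand": 0.1,"translation": [16,50,100],"angular": [0,0,0]},
    {"hand": 0.1,"translation": [34,106,100],"angular": [0,0,0]},
    {"hand": 0.1,"translation": [51,160,100],"angular": [0,0,0]},
    {"hand": 0.1,"translation": [69,216,100],"angular": [0,0,0]},
    {"hand": 0.1,"translation": [86,270,100],"angular": [0,0,0]},
    {"hand": 0.1,"translation": [102,320,100],"angular": [0,0,0]},
    {"hand": 0.1,"translation": [112,350,100],"angular": [0,0,0]},
    {"hand": 0.1,"translation": [112,350,100],"angular": [0,0,0]},
    {"hand": 0.1,"translation": [112,350,100],"angular": [0,0,0]},
    {"hand": 0.1,"translation": [112,350,60],"angular": [0,0,0]},
  ],
)

```text
t: 14.3
eef_pos: [0.566, 0.3729, 0.0816]
tool_rot: [-0.0, 0.94, 0.341, 0.003]
contact_force: [0.4, 1.1, -1.5]
gripper_width: 0.177
grasp_force: 39.1
```

drive_tool(
  commands=[
    {"hand": 0.1,"translation": [0,0,-15],"angular": [0,0,0]},
    {"hand": 0.1,"translation": [0,0,-25],"angular": [0,0,0]},
    {"hand": 0.1,"translation": [0,0,-32],"angular": [0,0,0]},
    {"hand": 0.1,"translation": [0,0,-35],"angular": [0,0,0]},
    {"hand": 0.1,"translation": [0,0,-37],"angular": [0,0,0]},
    {"hand": 0.1,"translation": [0,0,-37],"angular": [0,0,0]},
    {"hand": 0.1,"translation": [0,0,-37],"angular": [0,0,0]},
  ],
)

```text
t: 15.18
eef_pos: [0.5636, 0.3733, 0.0422]
tool_rot: [-0.0, 0.94, 0.342, 0.0]
contact_force: [0.2, 0.7, -0.3]
gripper_width: 0.177
grasp_force: 39.1
```

drive_tool(
  commands=[
    {"hand": 0.1,"translation": [0,0,-1.5],"angular": [0,0,0]},
    {"hand": 0.1,"translation": [0,0,-1.5],"angular": [0,0,0]},
    {"hand": 0.1,"translation": [0,0,-1.5],"angular": [0,0,0]},
    {"hand": 0.2,"translation": [0,0,-1],"angular": [0,0,0]},
    {"hand": 0.3,"translation": [0,0,-1],"angular": [0,0,0]},
    {"hand": 0.4,"translation": [0,0,-1],"angular": [0,0,0]},
    {"hand": 0.45,"translation": [0,0,-1],"angular": [0,0,0]},
    {"hand": 0.5,"translation": [0,0,0],"angular": [0,0,0]},
    {"hand": 0.5,"translation": [0,0,20],"angular": [0,0,0]},
    {"hand": 0.5,"translation": [0,0,60],"angular": [0,0,0]},
    {"hand": 0.5,"translation": [0,0,80],"angular": [0,0,0]},
    {"hand": 0.5,"translation": [0,0,80],"angular": [0,0,0]},
  ],
)

```text
t: 16.68
eef_pos: [0.5645, 0.374, 0.1242]
tool_rot: [-0.001, 0.94, 0.342, 0.002]
contact_force: [0.3, 0.4, 0.1]
gripper_width: 0.495
grasp_force: 0.0
```

drive_tool(
  commands=[
    {"hand": 0.6,"translation": [-17,-54,0],"angular": [0,0,0]},
    {"hand": 0.6,"translation": [-35,-110,0],"angular": [0,0,0]},
    {"hand": 0.6,"translation": [-53,-166,0],"angular": [0,0,0]},
    {"hand": 0.6,"translation": [-71,-222,0],"angular": [0,0,0]},
    {"hand": 0.6,"translation": [-86,-270,0],"angular": [0,0,0]},
    {"hand": 0.6,"translation": [-92.5,-290,0],"angular": [0,0,0]},
    {"hand": 0.6,"translation": [-92.5,-290,0],"angular": [0,0,0]},
    {"hand": 0.6,"translation": [-92.5,-290,-30],"angular": [0,0,0]},
    {"hand": 0.6,"translation": [-92.5,-290,-70],"angular": [0,0,0]},
    {"hand": 0.6,"translation": [-92.5,-290,-99],"angular": [0,0,0]},
    {"hand": 0.6,"translation": [-92.5,-290,-99],"angular": [0,0,0]},
    {"hand": 0.6,"translation": [-92.5,-290,-99],"angular": [0,0,0]},
  ],
)

```text
t: 18.18
eef_pos: [0.4714, 0.0843, 0.0233]
tool_rot: [-0.0, 0.94, 0.342, 0.0]
contact_force: [0.4, -0.5, 0.5]
gripper_width: 0.603
grasp_force: 0.0
```

drive_tool(
  commands=[
    {"hand": 0.4,"translation": [0,0,0],"angular": [0,0,0]},
    {"hand": 0.2,"translation": [0,0,0],"angular": [0,0,0]},
    {"hand": 0.2,"translation": [0,0,0],"angular": [0,0,0]},
    {"hand": 0.2,"translation": [0,0,0],"angular": [0,0,0]},
    {"hand": 0.2,"translation": [0,0,0],"angular": [0,0,0]},
    {"hand": 0.2,"translation": [0,0,0],"angular": [0,0,0]},
  ],
  force=50,
)

```text
t: 18.92
eef_pos: [0.4717, 0.0836, 0.0242]
tool_rot: [0.0, 0.94, 0.342, 0.001]
contact_force: [-2.3, 0.8, 7.3]
gripper_width: 0.307
grasp_force: 48.7
```

drive_tool(
  commands=[
    {"hand": 0.2,"translation": [0,0,40],"angular": [0,0,0]},
    {"hand": 0.2,"translation": [0,0,90],"angular": [0,0,0]},
    {"hand": 0.2,"translation": [5,50,100],"angular": [0,0,0]},
    {"hand": 0.2,"translation": [11,106,100],"angular": [0,0,0]},
    {"hand": 0.2,"translation": [17,162,100],"angular": [0,0,0]},
    {"hand": 0.2,"translation": [22,210,100],"angular": [0,0,0]},
    {"hand": 0.2,"translation": [24.5,233,100],"angular": [0,0,0]},
    {"hand": 0.2,"translation": [24.5,233,100],"angular": [0,0,0]},
    {"hand": 0.2,"translation": [24.5,233,100],"angular": [0,0,0]},
    {"hand": 0.2,"translation": [24.5,233,70],"angular": [0,0,0]},
    {"hand": 0.2,"translation": [24.5,233,50],"angular": [0,0,0]},
    {"hand": 0.2,"translation": [24.5,233,40],"angular": [0,0,0]},
  ],
)

```text
t: 20.42
eef_pos: [0.495, 0.3144, 0.0615]
tool_rot: [0.001, 0.94, 0.341, -0.001]
contact_force: [-0.0, -0.5, -1.8]
gripper_width: 0.305
grasp_force: 50.0
```

```bash
python3 - <<'E'
from h import *
b=save('scene','s3.png')
cv2.imwrite('pics/c3.png',cv2.resize(b[170:290,130:270,::-1],None,fx=5,fy=5,interpolation=cv2.INTER_CUBIC))
E
```

```text
(no output)
```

View pics/c3.png

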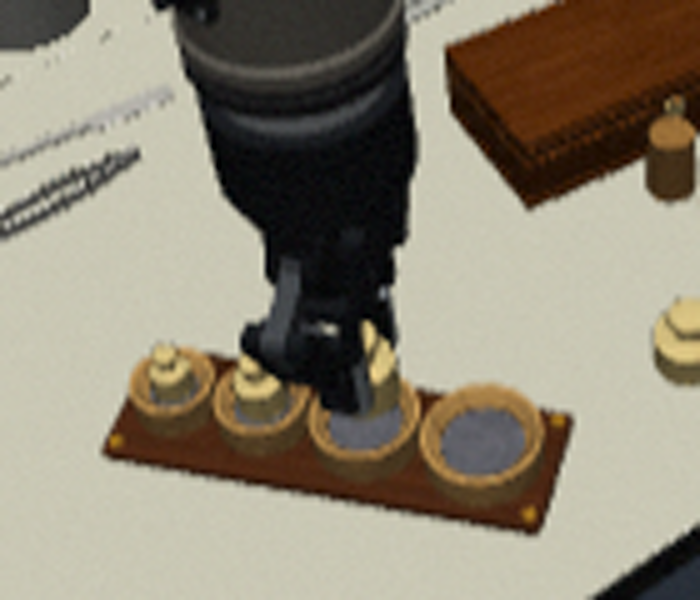

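drive_tool(
  commands=[
    {"hand": 0.2,"translation": [0,0,-7],"angular": [0,0,0]},
    {"hand": 0.2,"translation": [0,0,-12],"angular": [0,0,0]},
    {"hand": 0.2,"translation": [0,0,-16],"angular": [0,0,0]},
    {"hand": 0.2,"translation": [0,0,-19],"angular": [0,0,0]},
    {"hand": 0.2,"translation": [0,0,-19],"angular": [0,0,0]},
    {"hand": 0.2,"translation": [0,0,-19],"angular": [0,0,0]},
  ],
)

```text
t: 21.22
eef_pos: [0.4954, 0.3163, 0.0439]
tool_rot: [-0.0, 0.94, 0.342, 0.0]
contact_force: [-0.4, -0.3, -1.5]
gripper_width: 0.3
grasp_force: 50.0
```

drive_tool(
  commands=[
    {"hand": 0.2,"translation": [0,0,-1],"angular": [0,0,0]},
    {"hand": 0.2,"translation": [0,0,-1],"angular": [0,0,0]},
    {"hand": 0.3,"translation": [0,0,-1],"angular": [0,0,0]},
    {"hand": 0.4,"translation": [0,0,-1],"angular": [0,0,0]},
    {"hand": 0.5,"translation": [0,0,-1],"angular": [0,0,0]},
    {"hand": 0.6,"translation": [0,0,0],"angular": [0,0,0]},
    {"hand": 0.6,"translation": [0,0,0],"angular": [0,0,0]},
    {"hand": 0.6,"translation": [0,0,20],"angular": [0,0,0]},
    {"hand": 0.6,"translation": [0,0,60],"angular": [0,0,0]},
    {"hand": 0.6,"translation": [0,0,80],"angular": [0,0,0]},
    {"hand": 0.6,"translation": [0,0,80],"angular": [0,0,0]},
  ],
)

```text
t: 22.6
eef_pos: [0.4964, 0.3168, 0.1259]
tool_rot: [-0.0, 0.94, 0.342, 0.002]
contact_force: [-0.5, -0.6, -0.0]
gripper_width: 0.597
grasp_force: 0.0
```

drive_tool(
  commands=[
    {"hand": 0.7,"translation": [-18,-53,0],"angular": [0,0,0]},
    {"hand": 0.7,"translation": [-36,-106,0],"angular": [0,0,0]},
    {"hand": 0.7,"translation": [-49,-142.5,0],"angular": [0,0,0]},
    {"hand": 0.7,"translation": [-49,-142.5,0],"angular": [0,0,0]},
    {"hand": 0.7,"translation": [-49,-142.5,0],"angular": [0,0,0]},
    {"hand": 0.7,"translation": [-49,-142.5,-40],"angular": [0,0,0]},
    {"hand": 0.7,"translation": [-49,-142.5,-80],"angular": [0,0,0]},
    {"hand": 0.7,"translation": [-49,-142.5,-103],"angular": [0,0,0]},
    {"hand": 0.7,"translation": [-49,-142.5,-103],"angular": [0,0,0]},
    {"hand": 0.7,"translation": [-49,-142.5,-103],"angular": [0,0,0]},
  ],
)

```text
t: 23.85
eef_pos: [0.4469, 0.1748, 0.0213]
tool_rot: [-0.0, 0.94, 0.342, 0.001]
contact_force: [-0.4, -0.2, 0.4]
gripper_width: 0.701
grasp_force: 0.0
```

drive_tool(
  commands=[
    {"hand": 0.5,"translation": [0,0,0],"angular": [0,0,0]},
    {"hand": 0.25,"translation": [0,0,0],"angular": [0,0,0]},
    {"hand": 0.25,"translation": [0,0,0],"angular": [0,0,0]},
    {"hand": 0.25,"translation": [0,0,0],"angular": [0,0,0]},
    {"hand": 0.25,"translation": [0,0,0],"angular": [0,0,0]},
    {"hand": 0.25,"translation": [0,0,0],"angular": [0,0,0]},
  ],
  force=50,
)

```text
t: 24.6
eef_pos: [0.4472, 0.1741, 0.0221]
tool_rot: [-0.0, 0.94, 0.342, 0.001]
contact_force: [-1.8, -0.1, 8.2]
gripper_width: 0.356
grasp_force: 48.8
```

drive_tool(
  commands=[
    {"hand": 0.25,"translation": [0,0,40],"angular": [0,0,0]},
    {"hand": 0.25,"translation": [0,0,80],"angular": [0,0,0]},
    {"hand": 0.25,"translation": [4,50,90],"angular": [0,0,0]},
    {"hand": 0.25,"translation": [8.5,108.5,90],"angular": [0,0,0]},
    {"hand": 0.25,"translation": [8.5,108.5,90],"angular": [0,0,0]},
    {"hand": 0.25,"translation": [8.5,108.5,90],"angular": [0,0,0]},
    {"hand": 0.25,"translation": [8.5,108.5,60],"angular": [0,0,0]},
    {"hand": 0.25,"translation": [8.5,108.5,40],"angular": [0,0,0]},
    {"hand": 0.25,"translation": [8.5,108.5,32],"angular": [0,0,0]},
    {"hand": 0.25,"translation": [8.5,108.5,26],"angular": [0,0,0]},
    {"hand": 0.25,"translation": [8.5,108.5,22],"angular": [0,0,0]},
    {"hand": 0.25,"translation": [8.5,108.5,22],"angular": [0,0,0]},
  ],
)

```text
t: 26.1
eef_pos: [0.455, 0.2822, 0.043]
tool_rot: [-0.0, 0.94, 0.342, 0.0]
contact_force: [-0.3, 0.4, -0.5]
gripper_width: 0.357
grasp_force: 50.4
```

drive_tool(
  commands=[
    {"hand": 0.25,"translation": [0,0,-1],"angular": [0,0,0]},
    {"hand": 0.25,"translation": [0,0,-1],"angular": [0,0,0]},
    {"hand": 0.25,"translation": [0,0,-1],"angular": [0,0,0]},
  ],
)

```text
t: 26.48
eef_pos: [0.455, 0.2822, 0.042]
tool_rot: [-0.0, 0.94, 0.342, 0.0]
contact_force: [0.1, -0.4, -0.9]
gripper_width: 0.353
grasp_force: 50.4
```

drive_tool(
  commands=[
    {"hand": 0.25,"translation": [0,0,-1],"angular": [0,0,0]},
    {"hand": 0.4,"translation": [0,0,-1],"angular": [0,0,0]},
    {"hand": 0.5,"translation": [0,0,-1],"angular": [0,0,0]},
    {"hand": 0.6,"translation": [0,0,0],"angular": [0,0,0]},
    {"hand": 0.7,"translation": [0,0,0],"angular": [0,0,0]},
    {"hand": 0.7,"translation": [0,0,0],"angular": [0,0,0]},
    {"hand": 0.7,"translation": [0,0,20],"angular": [0,0,0]},
    {"hand": 0.7,"translation": [0,0,70],"angular": [0,0,0]},
    {"hand": 0.7,"translation": [0,-55,100],"angular": [0,0,0]},
    {"hand": 0.7,"translation": [0,-110,120],"angular": [0,0,0]},
    {"hand": 0.7,"translation": [0,-165,120],"angular": [0,0,0]},
    {"hand": 0.7,"translation": [0,-200,120],"angular": [0,0,0]},
  ],
)

```text
t: 27.98
eef_pos: [0.4547, 0.0792, 0.1621]
tool_rot: [0.001, 0.94, 0.341, 0.0]
contact_force: [0.6, 0.8, 0.1]
gripper_width: 0.7
grasp_force: 0.0
```

drive_tool(
  commands=[
    {"hand": 0.7,"translation": [0,-55,0],"angular": [0,0,0]},
    {"hand": 0.7,"translation": [0,-100,0],"angular": [0,0,0]},
    {"hand": 0.7,"translation": [0,-100,0],"angular": [0,0,0]},
    {"hand": 0.7,"translation": [0,-100,0],"angular": [0,0,0]},
  ],
)

```text
t: 28.48
eef_pos: [0.455, -0.0172, 0.1619]
tool_rot: [-0.0, 0.94, 0.342, 0.0]
contact_force: [-0.0, 0.4, -1.2]
gripper_width: 0.701
grasp_force: 0.0
```

```bash
python3 - <<'E'
from h import *
b=save('scene','s4.png'); a=save('top','t4.png')
f=lambda im,x0,y0,w,h,s:cv2.resize(im[y0:y0+h,x0:x0+w,::-1],None,fx=s,fy=s,interpolation=cv2.INTER_CUBIC)
cv2.imwrite('pics/c4.png',np.hstack([f(b,145,215,100,75,4),f(a,130,180,80,75,4)]))
for n in('dropper_bottle','beaker'): print(n,bot.find_in('scene',n)[0]['position'])
E
```

```text
dropper_bottle [381.2, 167.2]
beaker [183.3, 184.6]
```

View pics/c4.png

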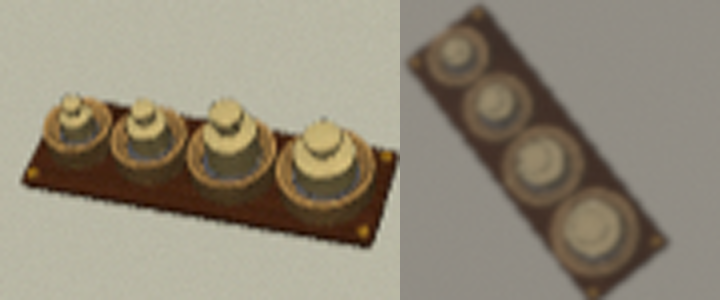

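```bash
python3 - <<'E'
from h import *
for q,H in(((.4547,.2821),33),((.4952,.316),40),((.5314,.3463),30),((.5633,.3729),25)):
    print([np.round((proj('scene',(*q,.0195+H/1e3+e))-[145,215])*4,1) for e in(0,.003)], np.round((proj('top',(*q,.0195+H/1e3))-[130,180])*4+[400,0],1))
E
```

```text
[array([318.8, 131.4]), array([318.4, 127.8])] [584.9 228.2]
[array([221. , 106.8]), array([220.3, 103.2])] [529.5 158.8]
[array([139.3, 104.5]), array([138.4, 101. ])] [486.5 100.8]
[array([68.7, 98. ]), array([67.6, 94.5])] [448.4  50.2]
```

```bash
python3 -c "
from station import bot
print(bot.hand_in())"
```

```text
the job is handed in; nothing more can be done
None
```

All four weights are upright in their own cups and released, the bottle and beaker did not visibly move, and the job was handed in at about 28.6 s; the hand-in gave no verdict.

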